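Open the dial padlock and hold it up

TASK

The laser supply is about to be locked out and a colleague is waiting for the dial padlock that lies in the grey cradle: leave it in the cradle while you turn its dial, feeling for the clicks, until the mark on the dial meets the index mark on the lock face, and then pull the shackle fully open. Lift the open padlock out of the cradle and present it, held up still in the gripper at least 15 cm above the bench: the job finishes while you are holding it, so do not put it down or let go. Leave the other things on the bench where they are.

Things in the scene. Friction and masses are not known exactly. Their poses are not given: they have to be found in the camera images.
- lock_center (a point): centre of the dial padlock's body, a plain aluminium block 64 (x) by 68 (y) by 28 mm (z), loose in the cradle, dial upward; whole lock about 0.4 kg. Its x points to the shackle bow, z up out of the face with the dial. The black index mark is a 7 mm dash on the face at its +x edge, at y = 0. At the start this point is 29 mm and the face 43 mm above the bench
- dial_grip (a point): point on the dial's axis, half-way up the round black knurled dial, 40 mm in diameter; the dial rises from 1 to 25 mm above the lock face (at the start its top is 68 mm above the bench). The x axis of this point points from the axis to the dial's mark
- dial_mark (a point): outer end of the dial's mark, a white radial line 19 mm long on the dial's top, from the middle to the rim
- dial (a joint): angle of the dial mark from the index, rad, growing anticlockwise from above. 0 and 6.283 are the same place: mark at the index, shackle free (0.12 rad of play). Turns either way from -0.6 to 6.9; starts between 1.0 and 5.28. A notch clicks every 0.349 rad (20 degrees); about 0.06 N m turns it past a click, and left alone it snaps into the nearest notch. Only the notch at the index opens the lock
- shackle_bow (a point): middle of the shackle's cross bar, round steel 8 mm thick, 29 mm above the bench at the start with nothing under it. The shackle is a U level with the lock body's middle: two legs 48 mm apart (centres) leave the body's +x face; the bar runs along y, its centre 46 mm from that face when shut. Free space 42 mm between bar and body, 40 mm between the legs
- shackle (a joint): how far the shackle is pulled out of the body along the lock's x, m: 0 shut, 0.018 fully open (stop). With the dial on the index it takes about 1.2 N to slide, without a spring, and stays where it is left; otherwise it is blocked after about 2 mm
- lock: the dial padlock (loose, with its dial and shackle); origin in the centre of its underside, axes as for lock_center
- cradle: grey steel cradle fixed to the bench, 78 (x) by 82 (y) mm, origin in the centre of its underside, axes as the lock in it; floor 15 mm above the bench, rim walls up to 27 mm (23 mm on the shackle side, under the shackle legs). It holds the lock with 1.5 mm of play all round and is open upward
- key_lock_mid (a point): bystander: small brass key padlock without a dial, 38 by 40 by 18 mm, lying near the cradle
- driver_mid (a point): bystander: screwdriver 150 mm long lying near the cradle
- slide_box_mid (a point): bystander: flat grey slide box, 85 by 180 by 35 mm
- mouse_mid (a point): bystander: black computer mouse, 105 by 60 by 30 mm, on a fixed mouse mat 4 mm thick
- objective_mid (a point): bystander: steel microscope objective standing upright, 31 mm in diameter, 46 mm high
- oil_mid (a point): bystander: small amber bottle of immersion oil, 34 mm in diameter, 65 mm high
Not all that is in view belongs to the job. There is more than one size of the lock; the job needs the largest.

How it is judged:
By the outcome, as a careful person would: the job done as asked, in the order asked, and still so for the second after the job is handed in, while the arm keeps its last pose, push and grip.
It also fails if it takes over 61 s, if anything falls off the work surface, if the arm or the gripper's body presses on something with over 40 N, if the wrist force passes 120 N, or if a joint passes its speed limit or range.

ROBOT

A 6-joint arm with a two-finger parallel gripper is mounted at the origin on the work surface. World frame = base frame: x ahead of the robot, y to its left, z up, the work surface at z = 0. Lengths are in m, angles in rad, forces in N, time in s.
With the tool pointing down it reaches from about 0.275 to 0.75 m from the base axis. Payload 10.2 kg.
Tool frame: the origin (TCP) lies midway between the tips of the shut fingers; the grasp point (between the pads) lies 19 mm behind it (env.hold_point_z is the distance from the TCP to the grasp point, in m); x points along the fingers, z is the direction in which the jaws open and shut, and the axes are right-handed (so a half turn about x gives the same grasp; the last joint's range is limited). The gripper opens to 85 mm and grips with 20 to 120 N. Pads are 22 mm wide; open, the fingers measure 114 mm over their backs; the gripper's body (76 mm by 85 mm) begins 54 mm behind the grasp point. The pads swing forward as they close: fully open they stand 13 mm farther back than shut.
Start: joints at [0.896, 0.313, 1.498, -0, 1.331, -0.223], TCP at [0.229, 0.472, 0.231] pointing down, gripper open.
Joint ranges: [-2.94, 2.94], [-0.97, 2.17], [0.19, 2.56], [-1.23, 4.37], [0.02, 3.11], [-2.88, 2.88]. Speed limits (rad/s): [2.39, 2.39, 3.01, 3.14, 3.14, 3.14].

INTERFACE

Orientations are given as a unit quaternion [x, y, z, w].
In Python, from bench import env, kinematics, monitor, eyes, job gives the robot as it stands. The module is installed in compiled form; this text tells all that it offers. Calls block until the motion is done:
- env.reach(position, orientation): joint-space move of the TCP to a pose.
- env.movel(position, velocity=0.15, frame=None, guard=None): straight line of the TCP; frame=None keeps the orientation; velocity is the mean speed in m/s. With guard (N) it stops when the force on the tool has changed by that much, and returns True; else False.
- env.set_joints(angles): joint-space move.
- env.release() and env.close_gripper(effort=None): open the fingers fully, or close them until they stop; effort is the grip in N (None keeps the last).
- env.hold(seconds).
- kinematics.ik(position, orientation): joint angles nearest the present ones, or None.
- monitor.sense(): the state.
- eyes.grab_frame(name): name is "side" or "top" or "wrist"; returns a dict with "frame" (384x512x3 uint8, red, green, blue), "mtx" (3x3 intrinsics, pixels), "view" (4x4, takes a point from world to camera coordinates). Camera axes: x right, y down, z forward; pixel columns grow to the right and rows downward; lengths in m; the calibration is good to about 2 mm. A picture is of the moment at which its call begins. There is no depth.
A pose or a line that the arm cannot do raises env.MotionError and nothing moves.
- job.hand_in(): hands the job in, once; it reports no verdict.
The state is a dict: "clock": time; "joints": joint angles; "qvel": joint speeds; "joint_efforts": joint torques, N m; "position": TCP position; "ee_rot": TCP orientation; "contact_force": force on the tool from outside, world axes, zero at the start; "ft_torque": the same for the moment, N m; "finger_gap": opening from 0.0 (shut) to 1.0 (fully open).
Only numpy, scipy, OpenCV 4.12 (cv2) and the standard library are available. Lean on these libraries where they do the work, as an engineer would, in place of code of your own. Each camera call takes 0.05 s, during which the arm holds its last target.

## Working session

There is one attempt and no reset: what is moved stays moved. The work goes in short steps, each a Python script; the robot and the scene stay as the last script left them, time stands still between calls to the robot, and variables do not carry over. Pictures are saved under pics/ and viewed, and the job is handed in when it is done.

```bash
mkdir -p pics
python3 - <<'E'
from bench import env, kinematics, monitor, eyes, job
import cv2, numpy as np
for n in ["side","top","wrist"]:
    d=eyes.grab_frame(n); cv2.imwrite(f"pics/{n}0.png",d["frame"][:,:,::-1])
    print(n,d["mtx"].round(1).tolist(),d["view"].round(3).tolist())
s=monitor.sense(); print(s, env.hold_point_z)
E
```

```text
side [[445.9, 0.0, 251.8], [0.0, 445.9, 189.8], [0.0, 0.0, 1.0]] [[0.855, -0.518, 0.005, -0.431], [-0.25, -0.421, -0.872, 0.186], [0.454, 0.745, -0.489, 1.061], [0.0, 0.0, 0.0, 1.0]]
top [[489.2, 0.0, 256.3], [0.0, 489.2, 185.2], [0.0, 0.0, 1.0]] [[0.028, -1.0, 0.011, -0.011], [-0.997, -0.029, -0.073, 0.539], [0.073, -0.009, -0.997, 1.377], [0.0, 0.0, 0.0, 1.0]]
wrist [[281.9, 0.0, 252.4], [0.0, 281.9, 193.1], [0.0, 0.0, 1.0]] [[0.436, 0.9, -0.001, -0.524], [0.866, -0.419, 0.274, -0.035], [0.246, -0.12, -0.962, 0.378], [0.0, 0.0, 0.0, 1.0]]
{'clock': 0.15, 'joints': array([ 8.95580300e-01,  3.13310436e-01,  1.49824691e+00, -2.72268931e-05,
        1.33098687e+00, -2.23412795e-01]), 'qvel': array([-0.00096891, -0.00387705, -0.00276353, -0.00050783,  0.00043266,
       -0.00022472]), 'joint_efforts': array([ 1.67533879e-03, -4.12366104e+01, -2.59797084e+01, -2.10965395e-04,
        3.20562307e-03,  2.94451013e-06]), 'position': array([0.22911217, 0.47216102, 0.23087808]), 'ee_rot': array([-0.37542537,  0.5996021 ,  0.37518582,  0.59897305]), 'contact_force': array([-0.45345343,  0.04950535,  0.47406336]), 'ft_torque': array([-0.00217359,  0.04042573,  0.02244753]), 'finger_gap': 1.001705720355358} 0.0187
```

View pics/side0.png

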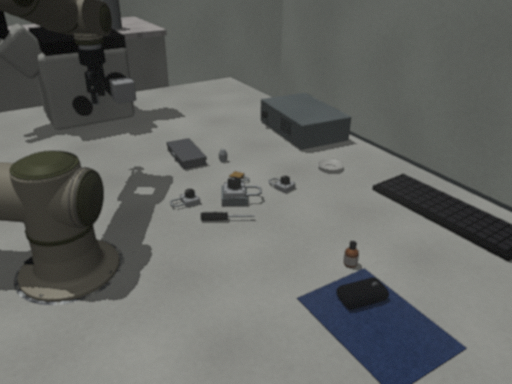

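View pics/top0.png

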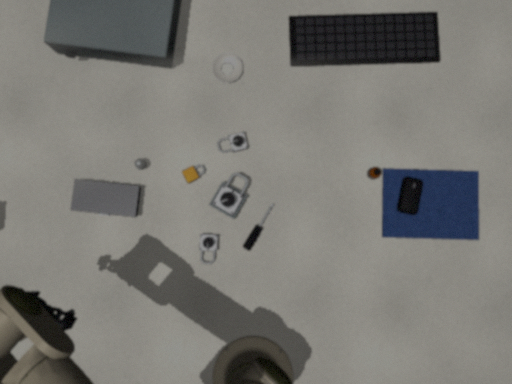

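View pics/wrist0.png

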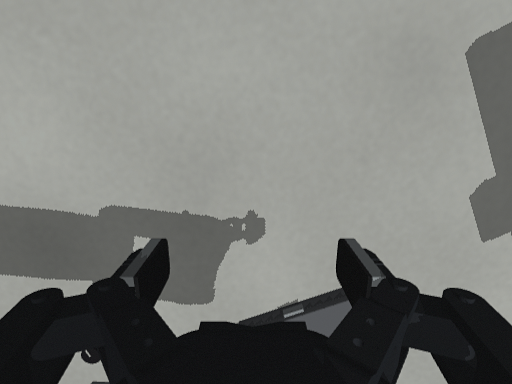

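The top view shows the largest lock with its dial at about px (228,199) and its bow at about (240,180). The smaller dial locks are at (236,141) and (209,243), the brass lock at (192,174) and the driver at (258,230). I'll zoom in on it and compute the position.

```bash
cat > h.py <<'E'
from bench import env, kinematics, monitor, eyes, job
import cv2, numpy as np
from scipy.spatial.transform import Rotation as R
def unproj(d,px,z):
    K,V=d["mtx"],d["view"]; r=V[:3,:3].T@np.linalg.inv(K)@np.array([px[0],px[1],1.]); c=-V[:3,:3].T@V[:3,3]
    return c+r*(z-c[2])/r[2]
def proj(d,p):
    q=d["view"][:3,:3]@np.asarray(p)+d["view"][:3,3]; q=d["mtx"]@q; return q[:2]/q[2]
def quat(yaw): # tool down, jaw axis (tool z) at world yaw
    x=np.array([0,0,-1.]); z=np.array([np.cos(yaw),np.sin(yaw),0]); y=np.cross(z,x)
    return R.from_matrix(np.column_stack([x,y,z])).as_quat()
def crop(d,u,v,w,h,k,name):
    f=d["frame"][max(v-h,0):v+h,max(u-w,0):u+w]; cv2.imwrite("pics/"+name,cv2.resize(f,None,fx=k,fy=k,interpolation=cv2.INTER_CUBIC)[:,:,::-1])
E
python3 - <<'E'
from h import *
d=eyes.grab_frame("top"); crop(d,230,195,40,32,9,"topc.png")
a=unproj(d,(228,199),.068); b=unproj(d,(240,178),.029); print(a,b,np.arctan2(*(b-a)[1::-1]))
print(R.from_quat(monitor.sense()["ee_rot"]).as_matrix().round(2))
E
```

```text
[0.49509572 0.08148771 0.068     ] [0.55734525 0.05127075 0.029     ] -0.45191296874927406
[[-0.   -0.9   0.44]
 [-0.    0.44  0.9 ]
 [-1.    0.   -0.  ]]
```

View pics/topc.png

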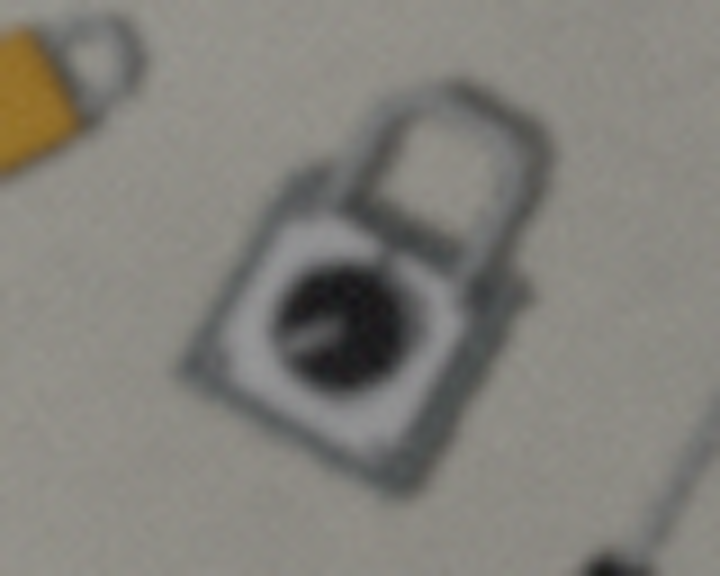

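The mark points to image left-down, so the dial is at about +2.4 rad. I'll turn it clockwise. First I'll move over the lock for a close wrist view.

Run:
```python
from h import *
env.reach([.50,.08,.20],quat(1.45))
s=monitor.sense(); print(s["joints"].round(3),s["position"],s["clock"])
d=eyes.grab_frame("wrist"); cv2.imwrite("pics/w1.png",d["frame"][:,:,::-1]); np.savez("w1.npz",**d)
print(proj(d,[.495,.0815,.068]),proj(d,[.557,.051,.029]))
u,v=proj(d,[.51,.07,.05]).astype(int); crop(d,u,v,80,60,5,"w1c.png"); print(u-80,v-60)
```

```text
[-0.072  0.299  1.601  0.     1.242 -1.523] [0.49990823 0.08067233 0.20007604] 1.9417
[252.7232836  180.22729504] [233.52048053 225.84567994]
163 131
```

View pics/w1.png

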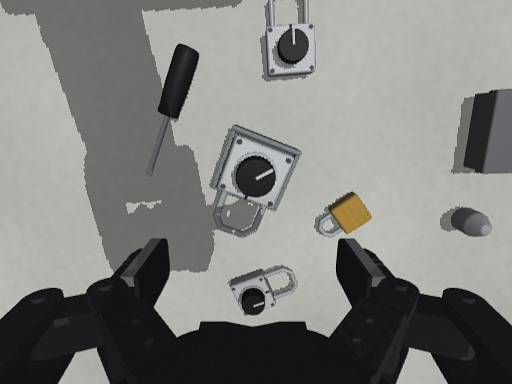

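View pics/w1c.png

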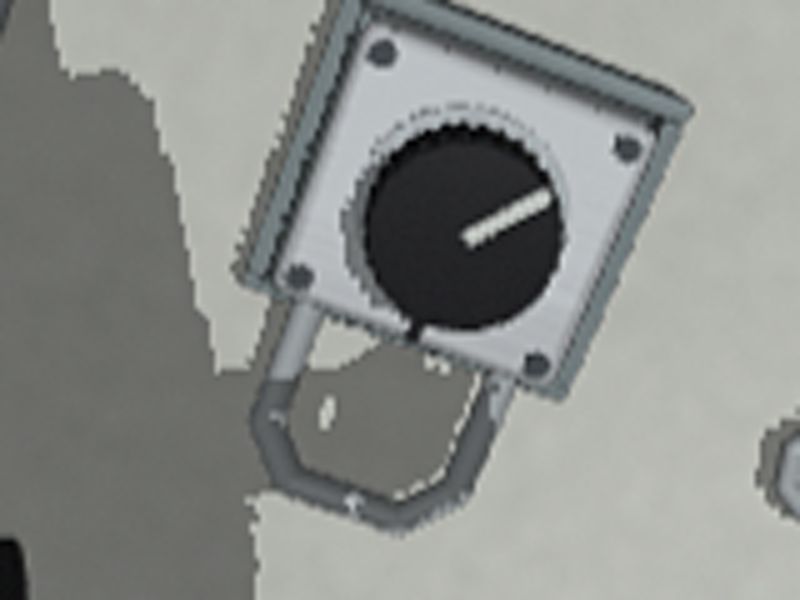

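The wrist view shows the lock clearly. In the crop, the mark runs from (467,240) to (550,195), the index is at (415,332), and the four screws are at (382,53), (628,148), (537,364) and (300,277).

Run:
```python
from h import *
d=dict(np.load("w1.npz"))
U=lambda u,v,z: unproj(d,(163+(u+.5)/5-.5,131+(v+.5)/5-.5),z)
S=[U(*p,.043) for p in[(382,53),(628,148),(537,364),(300,277)]]
c=np.mean(S,0); ax=(S[2]+S[3]-S[0]-S[1]); print("ctr",c,"sizes",[np.linalg.norm(S[i]-S[(i+1)%4]).round(4) for i in range(4)])
yaw=np.arctan2(ax[1],ax[0]); 
i=U(415,332,.043);print("yaw",yaw,"idx",i, np.arctan2(*(i-c)[1::-1]),np.linalg.norm(i-c))
m0,m1=U(467,240,.068),U(550,195,.068); my=np.arctan2(*(m1-m0)[1::-1]); print("mark",m0,m1,np.linalg.norm(m1-m0),my,"dial",my-yaw,(my-yaw)/.349)
b=U(350,500,.029)
print("bow",b, R.from_euler('z',-yaw).apply(b-c)*1000)
t=eyes.grab_frame("top"); print(proj(t,c),proj(t,m0),proj(t,b))
```

```text
ctr [0.49347678 0.08417463 0.043     ] sizes [np.float64(0.056), np.float64(0.052), np.float64(0.056), np.float64(0.052)]
yaw -0.4859480297861136 idx [0.51887929 0.07071717 0.043     ] -0.48717816671246444 0.028747005237164395
mark [0.49373581 0.08494303 0.068     ] [0.48663771 0.10229148 0.068     ] 0.01874437130426783 1.95916473917202 dial 2.4451127689581336 7.006053779249667
bow [0.56295371 0.04905719 0.029     ] [ 77.83524323   1.39700021 -14.        ]
[227.44091914 199.9483061 ] [226.72668216 199.45864021] [240.83969786 176.0548234 ]
```

Everything agrees: the dial is at 2.445 rad, exactly 7 notches, and the lock yaw is −0.486. I'll grip the dial and turn it 7 notches clockwise.

Run:
```python
from h import *
q=quat(1.45)
env.movel([.4936,.0845,.10],.2,frame=q)
print("guard",env.movel([.4936,.0845,.048],.06,frame=q,guard=8))
env.close_gripper(30)
s=monitor.sense(); print(s["position"],s["finger_gap"],s["contact_force"].round(1),s["clock"])
j=s["joints"].copy()
for k in range(1,8):
    for f in (.5,1):
        jj=j.copy(); jj[5]+=.34907*(k-1+f); env.set_joints(jj)
        s=monitor.sense(); print(k,f,s["joints"][5].round(3),"tq",s["ft_torque"].round(3),"F",s["contact_force"].round(1))
print(s["clock"],s["position"])
```

```text
guard False
[0.49367675 0.08429721 0.0483579 ] 0.45138971656313076 [-2.  -1.7  5.2] 4.1917
1 0.5 -1.344 tq [-0.097  0.102 -0.021] F [-0.5 -0.4  2.2]
1 1 -1.172 tq [ 0.012  0.007 -0.124] F [ 0.5 -0.3  1.6]
2 0.5 -0.998 tq [ 0.049 -0.055  0.041] F [0.1 0.3 1.8]
2 1 -0.824 tq [ 0.109 -0.088 -0.15 ] F [0.1 0.  2.9]
3 0.5 -0.65 tq [ 0.075 -0.095  0.044] F [1.5 0.9 1.7]
3 1 -0.475 tq [ 0.063 -0.042 -0.123] F [0.7 1.  1.8]
4 0.5 -0.301 tq [ 0.05  -0.091 -0.011] F [0.8 0.4 2.2]
4 1 -0.126 tq [ 0.038 -0.151 -0.113] F [ 0.3 -0.2  3.2]
5 0.5 0.048 tq [-0.074 -0.11  -0.019] F [ 1.3 -0.2  2.1]
5 1 0.223 tq [-0.031 -0.137 -0.156] F [ 0.2 -0.5  2.8]
6 0.5 0.397 tq [ 0.    -0.21  -0.037] F [ 0.9 -1.5  2. ]
6 1 0.572 tq [-0.031 -0.181 -0.168] F [ 0.7 -0.5  2.7]
7 0.5 0.746 tq [-0.168 -0.265 -0.084] F [ 1.  -1.4  2.7]
7 1 0.921 tq [-0.069 -0.111 -0.109] F [ 0.1 -0.7  3.3]
8.275 [0.49363081 0.08430965 0.04838946]
```

The torque oscillates regularly, once per notch. Now I'll release, rise and check. The last joint is at a new angle, so the wrist view will be from another side.

Run:
```python
from h import *
env.release(); 
p=monitor.sense()["position"]; env.movel([p[0],p[1],.10],.15)
env.reach([.5,.08,.2],quat(-.486))
env.hold(.2)
d=eyes.grab_frame("wrist"); np.savez("w2.npz",**d)
print(monitor.sense()["joints"].round(3),monitor.sense()["clock"])
u,v=proj(d,[.51,.07,.05]).astype(int); crop(d,u,v,80,60,5,"w2c.png"); print(u-80,v-60)
```

```text
[-0.073  0.3    1.602  0.     1.241  0.413] 10.1
186 124
```

View pics/w2c.png

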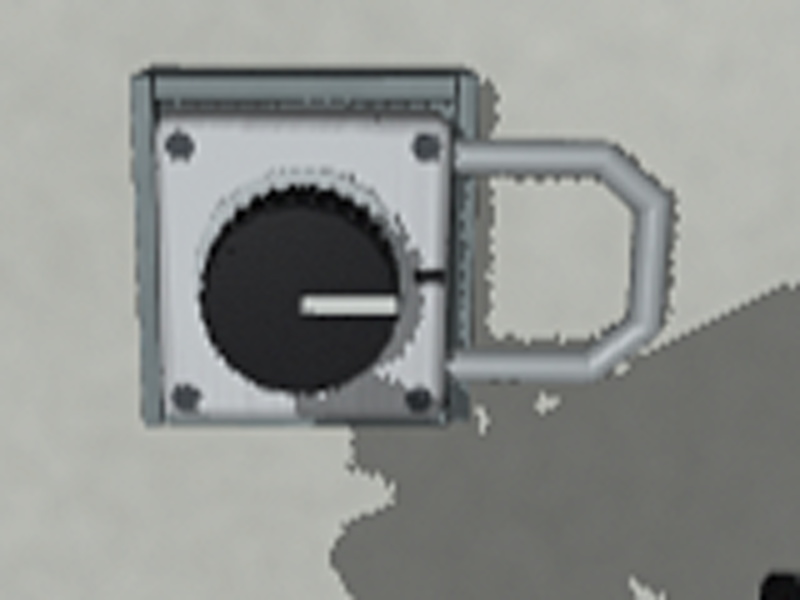

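The mark at (303–398, 305) is level with the index after allowing for parallax. I'll check that numerically, then hook the bow with one finger.

Run:
```python
from h import *
d=dict(np.load("w2.npz"))
U=lambda u,v,z: unproj(d,(186+(u+.5)/5-.5,124+(v+.5)/5-.5),z)
S=[U(*p,.043) for p in[(180,146),(427,146),(419,399),(187,397)]]
c=np.mean(S,0); ax=S[1]+S[2]-S[0]-S[3]; yaw=np.arctan2(ax[1],ax[0]); print(c,yaw,[np.linalg.norm(S[i]-S[(i+1)%4]).round(4) for i in range(4)])
m0,m1=U(303,305,.068),U(398,306,.068); my=np.arctan2(*(m1-m0)[1::-1]); print(m0,"dial",my-yaw)
for p in [(655,268),(610,158),(590,365)]: print(R.from_euler('z',-yaw).apply(U(*p,.029)-c)*1000)
t=eyes.grab_frame("top")
for p in[(236,141),(222,145),(272,205)]:
  print(p,R.from_euler('z',-yaw).apply(unproj(t,p,.02)-c)*1000)
```

```text
[0.4933785  0.08395206 0.043     ] -0.4903467857086952 [np.float64(0.0521), np.float64(0.0561), np.float64(0.0515), np.float64(0.0556)]
[0.49367046 0.08339866 0.068     ] dial -0.006314981572521583
[ 79.2702505   -1.20239874 -14.        ]
[ 67.65390149  23.66996385 -14.        ]
[ 65.80058254 -24.16404894 -14.        ]
(236, 141) [159.22253751  64.89184685 -23.        ]
(222, 145) [129.22460431  93.9671658  -23.        ]
(272, 205) [  50.67031957 -115.58482327  -23.        ]
```

Run:
```python
from h import *
c=np.array([.4935,.084,0]); yaw=-.488; ex=np.array([np.cos(yaw),np.sin(yaw),0]); q=quat(yaw)
P=lambda x,z: (c+ex*x+[0,0,z])
env.reach(P(.106,.12),q)
print("g down",env.movel(P(.106,.008),.08,frame=q,guard=6))
s=monitor.sense(); p0=s["position"]; print(p0,s["contact_force"].round(1))
print("g pull",env.movel(P(.145,.008),.03,frame=q,guard=8))
s=monitor.sense(); print((s["position"]-c)@ex, s["position"][2],s["contact_force"].round(1),s["clock"])
d=eyes.grab_frame("wrist"); cv2.imwrite("pics/w3.png",d["frame"][:,:,::-1])
```

```text
g down False
[0.58740781 0.0342825  0.00848563] [-0.9  0.6 -1.3]
g pull True
0.13655130693121162 0.006916959046608818 [-1.5  1.2  0.1] 13.2583
```

View pics/w3.png

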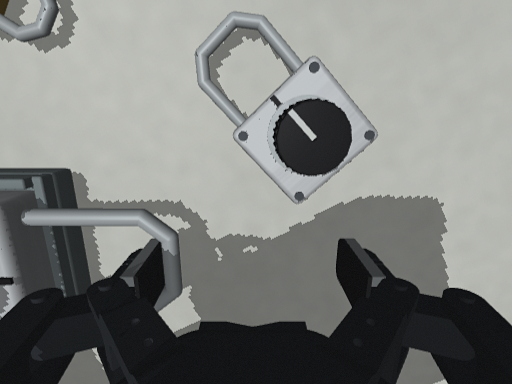

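The finger stopped at the bow about 20 mm out, which is roughly 18 mm plus the cradle play. I'll give it a second pull to confirm the stop, then back off and look.

Run:
```python
from h import *
c=np.array([.4935,.084,0]); yaw=-.488; ex=np.array([np.cos(yaw),np.sin(yaw),0]); q=quat(yaw)
P=lambda x,z: (c+ex*x+[0,0,z])
print("g pull",env.movel(P(.142,.008),.02,frame=q,guard=8))
s=monitor.sense(); print((s["position"]-c)@ex, s["contact_force"].round(1),s["joint_efforts"].round(1))
env.movel(P(.126,.008),.06,frame=q)
env.movel(P(.126,.12),.15,frame=q)
env.reach([.5,.08,.2],q); env.hold(.2)
d=eyes.grab_frame("wrist"); np.savez("w4.npz",**d)
print(monitor.sense()["clock"])
u,v=proj(d,[.51,.07,.05]).astype(int); crop(d,u,v,80,60,5,"w4c.png"); print(u-80,v-60)
```

```text
g pull True
0.1364423915919841 [ 0.4  0.7 -0.1] [ -0.  -55.2 -21.2   0.    0.1  -0. ]
15.6167
184 124
```

View pics/w4c.png

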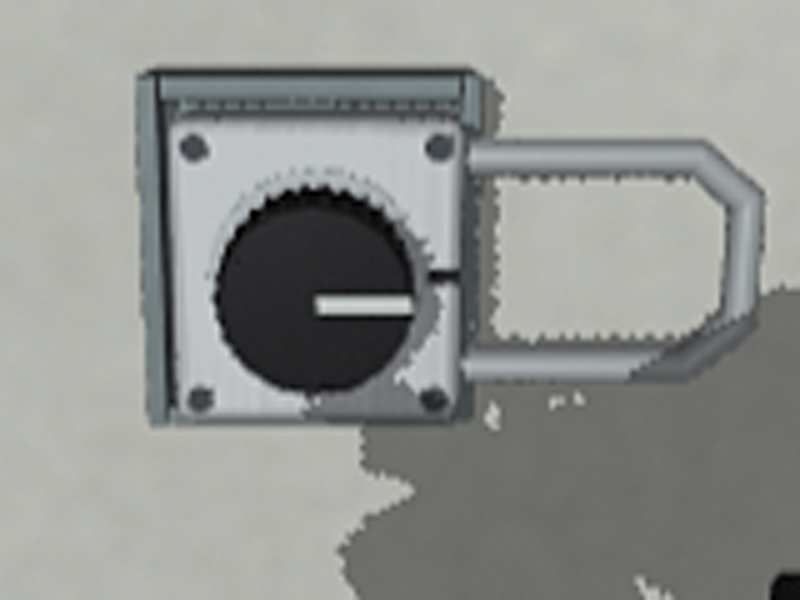

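Run:
```python
from h import *
d=dict(np.load("w4.npz"))
U=lambda u,v,z: unproj(d,(184+(u+.5)/5-.5,124+(v+.5)/5-.5),z)
S=[U(*p,.043) for p in[(194,147),(440,147),(432,399),(201,399)]]
c=np.mean(S,0); ax=S[1]+S[2]-S[0]-S[3]; yaw=np.arctan2(ax[1],ax[0]); print(c,yaw)
m0,m1=U(316,305,.068),U(411,306,.068); my=np.arctan2(*(m1-m0)[1::-1]); print("dial",my-yaw)
print(R.from_euler('z',-yaw).apply(U(742,255,.029)-c)*1000)
c=c+.002*np.array([np.cos(yaw),np.sin(yaw),0]); q=quat(yaw+np.pi/2)
env.reach([c[0],c[1],.12],q)
print("g",env.movel([c[0],c[1],.024],.06,frame=q,guard=6))
s0=monitor.sense(); env.close_gripper(60); s=monitor.sense()
print(s["position"],s["finger_gap"],s0["contact_force"].round(1),s["contact_force"].round(1),s["clock"])
d=eyes.grab_frame("wrist"); cv2.imwrite("pics/w5.png",d["frame"][:,:,::-1])
d=eyes.grab_frame("side"); crop(d,235,190,40,32,9,"s5.png")
```

```text
[0.49499815 0.08277844 0.043     ] -0.4881573311055225
dial -0.010831869275032324
[ 95.79410511   1.67235073 -14.        ]
g False
[0.49694209 0.08193211 0.02472478] 0.7782497336390851 [ 0.3 -0.7  0.8] [-1.8  0.4  7.6] 19.1
```

View pics/w5.png

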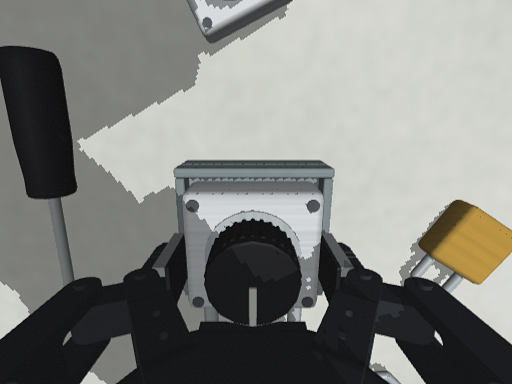

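View pics/s5.png

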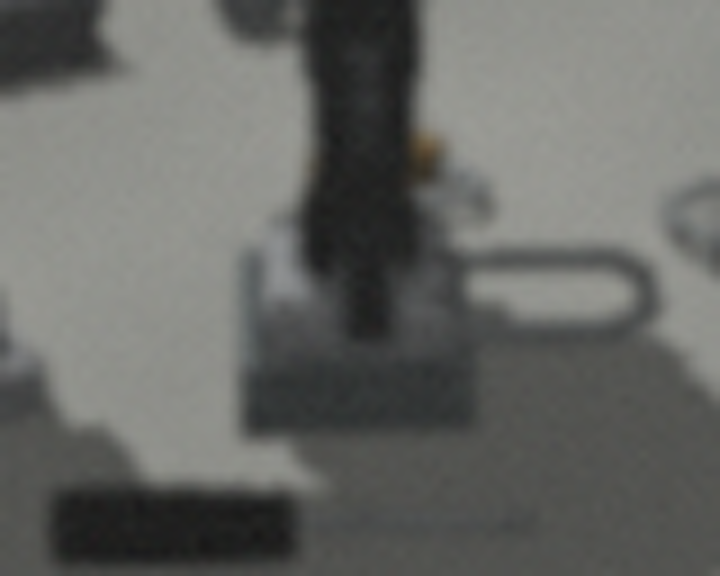

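The bow is at 95.8 mm against 96 expected, so the shackle is fully open. The grip is on the body, with finger gap 0.78 (about 66–68 mm). Lifting now.

Run:
```python
from h import *
p=monitor.sense()["position"]
env.movel([p[0],p[1],.08],.04)
s=monitor.sense(); print(s["finger_gap"],s["contact_force"].round(1))
env.movel([p[0],p[1],.26],.12); env.hold(.5)
s=monitor.sense(); print(s["position"],s["finger_gap"],s["contact_force"].round(1),s["clock"])
d=eyes.grab_frame("wrist"); cv2.imwrite("pics/w6.png",d["frame"][:,:,::-1])
d=eyes.grab_frame("side"); print(proj(d,[p[0],p[1],.26])); crop(d,235,140,70,60,5,"s6.png")
d=eyes.grab_frame("top"); crop(d,230,195,70,60,5,"t6.png")
```

```text
0.7756421849478513 [ 0.6 -0.8 -5.1]
[0.49693346 0.08195437 0.25996824] 0.7752972888473776 [ 0.4 -0.5 -4.1] 22.9
[234.65668341 117.07688465]
```

View pics/w6.png

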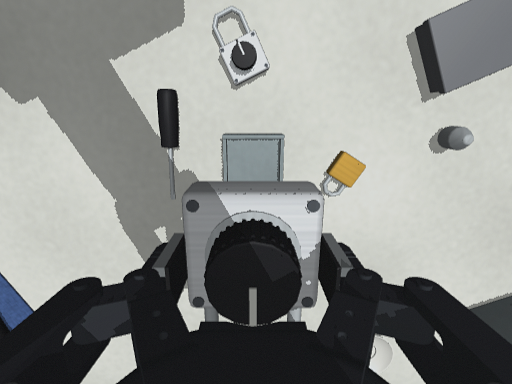

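View pics/s6.png

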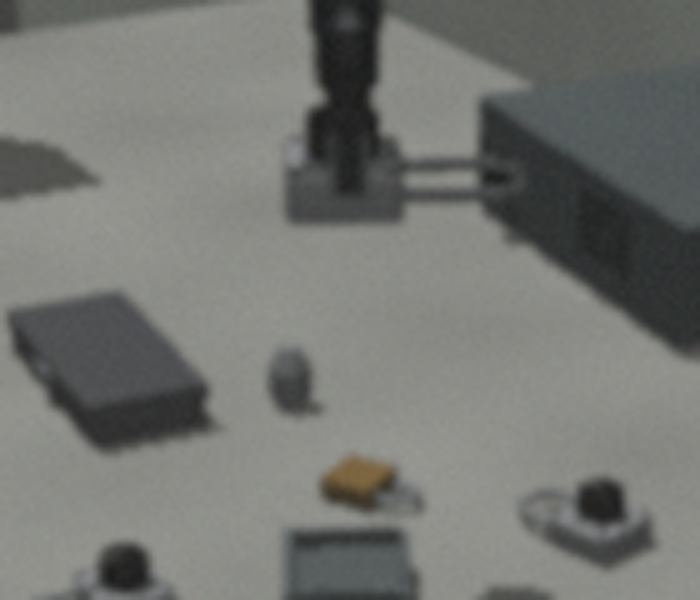

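View pics/t6.png

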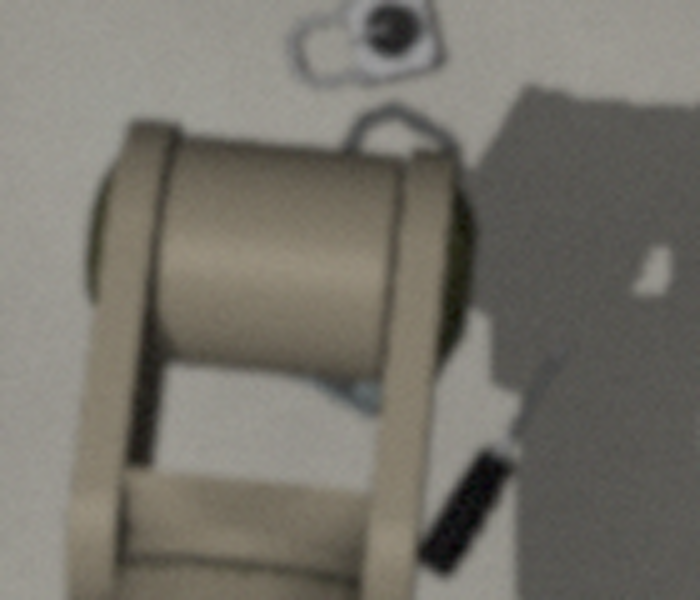

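The lock is held level about 25 cm up with the shackle extended, and the cradle is empty. The bystanders in these views are where they were, and the force reads about −4 N, which matches the lock's weight. Handing in.

```bash
python3 -c "
from h import *
print(job.hand_in()); s=monitor.sense(); print(s['clock'],s['finger_gap'],s['position'],s['contact_force'].round(1))"
```

```text
the job is handed in; nothing more can be done
None
the job is handed in; nothing more can be done
```

I dialled the padlock to its index mark in the cradle and pulled the shackle fully open. I then lifted the lock out by its body and handed the job in while holding it about 25 cm above the bench.

- **Dial:** It started at 2.445 rad, which is 7 notches. I turned it 7 clicks clockwise, and the wrist camera then read −0.006 rad, and −0.011 rad after the pull, within the 0.12 rad of play.
- **Shackle:** I pulled the bow with one finger until it hit the stop, and a second pull stopped at the same place. The bar measured 95.8 mm from the lock centre, against 96 mm for fully open.
- **Hold:** The grip opening stayed steady and the load read about 4 N, which matches a 0.4 kg lock. The clock read 22.9 s just before I handed in, against the 61 s limit.
- **Other things on the bench:** Every bystander visible in the last pictures looked unmoved. I did not look at the mouse or the oil bottle again, but the arm never went near them.

No check failed. The state could not be read after handing in, so I have no reading from the final second.

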